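# Screw the washed lid back on its jar

## Task

Close the white jar with its lid, the larger of the two black lids drying on edge in the wire rack: lay the lid flat on the bench, mouth down, and let go, so that you can take it afresh round its rim. Then set it level on the jar's mouth, find the thread by turning it backward (counter-clockwise from above) until it drops, and screw it forward until it is fully home. Let go of it there, and do not push the other lid, the ink bottle or the roll of tape about.

Things in the scene. Friction and masses are not known exactly. Their poses are not given: they have to be found in the camera images.
- lid_center (a point): Centre (half-way up) of the black fluted screw lid, 64 mm across, 22 mm high, 45 g, hollow below with a 57 mm opening. Its z axis points to the closed top. At the start it stands on edge in the rack, centre 35 mm above the bench, z level and towards the robot, mouth facing away from it. On edge it topples mouth down once it leans 26 degrees that way.
- jar_mouth (a point): Centre of the top edge of the jar's open neck, 87 mm above the bench, z up. White jar 59 mm wide, slimmer than the lid, held fast in a fixed clamp foot 92 mm wide and 26 mm high. The neck is 47 mm wide, bevelled at the top. Fully home, lid_center is 6.0 mm below this point (lid on the neck's edge, firm end stop); the lid has about 1 mm of side play.
- jar_thread (a point): On the jar's axis at the upper land of its 55 mm wide thread, 83 mm above the bench. Three equal starts 120 degrees apart, at an angle that this pose does not tell. A lid that rides on the land has its centre 3 to 7 mm above jar_mouth; turned backward at most 120 degrees its lugs reach gaps 34 degrees wide (lugs 20), where, if free to sink, it drops to 0.5 to 1.5 mm below jar_mouth.
- jar: The jar in its foot, origin on the bench under its axis. From the gap the lid screws forward (clockwise from above) about 75 to 90 degrees to the end stop and sinks 3.6 mm per rad meanwhile, 4.5 to 5.5 mm in all. Beside each gap a small stop rib bars the land: a lid turned forward on the land jams there, and one that slips back off a rib sinks only 2 or 3 mm and must be turned farther backward.
- rack: Fixed wire drying rack, 170 mm along its x axis and 68 mm across; origin on the bench under its middle. Two places, 45 mm either side of the middle along x; either may hold the jar's lid. Pins 43 mm high stand 24 mm either side of a lid's middle, at both faces; above and between them the lid is free. The bench from the rack towards the robot, beside the jar, is clear; a cord lies farther left.
- small_lid_center (a point): Centre of the smaller black lid, 52 mm across and 21 mm high, on edge in the rack's other place, 90 mm from the jar's lid. It does not belong to this jar.
- ink_bottle_center (a point): Centre (50 mm up) of the black dropper bottle with a pointed cap, 32 mm wide and 100 mm high, that stands left of the rack.
- tape_center (a point): Centre of the yellow roll of tape, 64 mm across and 19 mm high, lying flat at the front left.
Not all that is in view belongs to the job. What is shaped like the part that bears lid_center but blue is not meant.

How it is judged:
By the outcome, as a careful person would: the job done as asked, in the order asked, and still so for the second after the job is handed in, with the robot touching nothing.
It also fails if it takes over 72 s, if anything falls off the work surface, if the arm or the gripper's body presses on something with over 40 N, if the wrist force passes 120 N, or if a joint passes its speed limit or range.

## Robot

A 6-joint arm with a two-finger parallel gripper is mounted at the origin on a cart in front of the work surface, level with it; the furniture and walls round the work are solid. World frame = base frame: x ahead of the robot, y to its left, z up, the work surface at z = 0. Lengths are in mm, angles in rad, forces in N, time in s.
With the tool pointing down it reaches from about 275 to 1000 mm from the base axis. Payload 8.4 kg.
Tool frame: the origin (TCP) lies at the very end of the fingers, on their centre line; the grasp point (between the pads) lies 19 mm behind it (r.pinch_z is the distance from the TCP to the grasp point, in mm); z points along the fingers, y is the line along which they close (so a half turn about z gives the same grasp; the last joint's range is limited). The gripper opens to 85 mm and grips with 20 to 120 N. Pads are 22 mm wide; open, the fingers measure 114 mm over their backs; the gripper's body (76 mm by 85 mm) begins 54 mm behind the grasp point. The pads swing forward as they close: fully open they stand 13 mm farther back than shut.
Start: joints at [-1.244, 0.353, 1.633, -0, 1.155, -0.002], TCP at [201.816, -591.522, 231.281] pointing down, gripper open.
Joint ranges: [-2.63, 2.63], [-0.92, 2.1], [0.06, 2.66], [-1.3, 4.44], [0, 2.69], [-3.02, 3.02]. Speed limits (rad/s): [2.22, 2.22, 2.79, 3.14, 3.14, 3.14].

## Interface

Orientations are given as [roll, pitch, yaw] about the fixed x, y, z axes, in that order (R = Rz(yaw) Ry(pitch) Rx(roll)).
In Python, from rig import r gives the robot as it stands.
- The arm moves only by the tool carry_out, never from a script. Its argument "series" is a list of rows, each a list of 7 numbers: the turn, a rotation vector about the tool's x, y, z as a fraction of full scale, then the shift along the tool's x, y, z as a fraction of full scale, then the gripper command: -1 is fully open, 1 is shut, values between are in proportion. A call has 1 to 8 rows; each row is the pose to reach, as a shift and turn from the pose commanded when the call began, along the tool's axes at that moment, turning the shorter way round; what a row does not reach only later rows make up. Full scale, the value 1, is 0.25 m for a shift and pi rad for a turn. A row lasts 1/8 s, in which the tool goes at most 62.5 mm and 10.7 degrees, less where a joint would pass 70% of its speed; a pose out of reach is approached as far as the arm can. A call with a number of a shift or a turn outside -1 to 1 is refused whole. A call with a gripper value outside its range is refused whole. The fingers move at their own pace and stop on an object; "force" is the grip in N (left out, the last holds). Time passes only in rows, so rows that repeat a pose let the fingers close. It gives the time, the measured TCP pose, the force, the opening and the grip force at its end, in the units of the state.
- r.sense(): the state, without advancing time (a new reading comes with each control period).
- r.grab_frame(name): name is "scene" or "top" or "wrist"; returns the picture (480x640x3 uint8, red, green, blue); there is no depth.
- r.get_calibration(name): a dict with "K" (3x3 intrinsics, pixels), "distortion" ([k1, k2, p1, p2, k3] as OpenCV has them; the pictures are not rectified), "pose" (4x4, takes a point from camera to world coordinates). Camera axes: x right, y up, looking along -z (the intrinsics and any distortion apply to the point x, -y, -z); pixel columns grow to the right and rows downward; lengths in mm; the calibration is good to about 2 mm. A picture is of the moment at which its call begins: read the wrist's pose just before it. get_calibration takes no time and is no camera call; for the wrist camera it gives the pose at the moment of the call.
- r.sign_off(): hands the job in; it is judged then, once.
Trained networks look in the newest picture that a camera, given by its name, has taken for a name from the list of things; names that differ only in an ending like _2 or _b are one class to them, and where a whole thing is asked for, a point or a joint stands for the part that bears it (a point fixed in the world has none). Each returns a list of dicts, best first, with "score" (0 to 1); they miss things now and then, are a little off and sometimes report something else, mostly with a low value. They report only what shows in the picture. A call takes as long as a camera call. They do not tell look-alikes from the thing itself.
- r.silhouettes(camera, label): "region" (480x640 bool, what is visible of it) and "position" ([row, column] in pixels, amid what is visible of it).
The state is a dict: "clock": time; "qpos": joint angles; "qvel": joint speeds; "joint_efforts": joint torques, N m; "eef_pos": TCP position; "tcp_rot": TCP orientation; "contact_force": force on the tool from outside, world axes, zero at the start; "wrist_torque": the same for the moment, N m; "opening": opening from 0.0 (shut) to 1.0 (fully open); "grasp_force": force on a finger pad.
Only numpy, scipy, OpenCV 4.12 (cv2) and the standard library are available. Lean on these libraries where they do the work, as an engineer would, in place of code of your own. Each camera call takes 0.05 s, during which the arm holds its last target. There are 200 camera calls.

## Working session

There is one attempt and no reset: what is moved stays moved. The work goes in short steps, Python scripts to look and compute and a tool call to move; the robot and the scene stay as the last step left them, time stands still between calls to the robot, and variables do not carry over. Pictures are saved under pics/ and viewed, at most 10 in all, crops included, and the job is handed in when it is done.

Besides the shell and the picture viewer there is one more tool, called after ">>>" as a command line: name --pt "numbers of a row" for each row, then --argument value for the rest. carry_out: Moves the arm, as the interface text tells. Its arguments: {"type":"object","properties":{"series":{"type":"array"},"force":{"type":"number"}},"required":["series"]}

```bash
ls; mkdir -p pics
cat > h.py <<'E'
import numpy as np, cv2
from rig import r
from scipy.spatial.transform import Rotation as R
def ray(cam,px):
    c=r.get_calibration(cam);K=np.array(c["K"]);T=np.array(c["pose"])
    u=cv2.undistortPoints(np.array([[px[::-1]]],float),K,np.array(c["distortion"],float))[0,0]
    d=T[:3,:3]@np.array([u[0],-u[1],-1]);return T[:3,3],d
def onz(cam,px,z):
    o,d=ray(cam,px);return o+d*(z-o[2])/d[2]
def proj(cam,P):
    c=r.get_calibration(cam);T=np.array(c["pose"]);p=(np.array(P,float).reshape(-1,3)-T[:3,3])@T[:3,:3]
    p=p*[1,-1,-1]
    return cv2.projectPoints(p,np.zeros(3),np.zeros(3),np.array(c["K"]),np.array(c["distortion"],float))[0][:,0,::-1]
def tri(a,pa,b,pb):
    o,d=ray(a,pa);p,e=ray(b,pb);d/=np.linalg.norm(d);e/=np.linalg.norm(e)
    s=np.linalg.lstsq(np.c_[d,-e],p-o,rcond=None)[0];A=o+d*s[0];B=p+e*s[1];return (A+B)/2,np.linalg.norm(A-B)
def save(cam,name,crop=None,k=1):
    im=r.grab_frame(cam)
    if crop: im=im[crop[0]:crop[1],crop[2]:crop[3]]
    im=cv2.resize(im,None,fx=k,fy=k,interpolation=cv2.INTER_CUBIC)
    cv2.imwrite("pics/"+name,im[:,:,::-1])
E
python3 - <<'E'
from h import *
np.set_printoptions(precision=1,suppress=True)
a=r.grab_frame("scene");b=r.grab_frame("top")
cv2.imwrite("pics/a.png",np.ascontiguousarray(a[:,:,::-1]));cv2.imwrite("pics/b.png",np.ascontiguousarray(b[:,:,::-1]))
print(r.sense())
for cam in("scene","top"):
    print(cam,np.array(r.get_calibration(cam)["pose"]))
    for l in("lid_center","small_lid_center","jar","rack","ink_bottle_center","tape_center"):
        print(l,[(round(d["score"],2),np.round(d["position"]),int(d["region"].sum())) for d in r.silhouettes(cam,l)])
E
```

```text
pics
{'clock': 0.1, 'qpos': array([-1.2,  0.4,  1.6, -0. ,  1.2, -0. ]), 'qvel': array([-0.,  0., -0.,  0., -0.,  0.]), 'joint_efforts': array([ -0. , -60.6, -34.3,   0. ,   0. ,  -0. ]), 'eef_pos': array([ 201.7, -591.1,  230.7]), 'tcp_rot': array([-3.1,  0. ,  0.3]), 'contact_force': array([-0.5, -1. ,  1.2]), 'wrist_torque': array([0., 0., 0.]), 'grasp_force': 0.0, 'opening': 0.9958967674610605}
scene [[ -0.6   0.6  -0.5 109.8]
 [ -0.8  -0.5   0.4 427.9]
 [  0.    0.7   0.8 719.3]
 [  0.    0.    0.    1. ]]
lid_center [(0.9, array([220., 316.]), 681), (0.61, array([263., 290.]), 859)]
small_lid_center [(0.71, array([238., 261.]), 571)]
jar [(0.75, array([226., 396.]), 1474)]
rack [(0.68, array([265., 289.]), 881), (0.64, array([256., 257.]), 292)]
ink_bottle_center [(0.91, array([279., 186.]), 632)]
tape_center [(0.95, array([367., 285.]), 1179), (0.58, array([279., 185.]), 671)]
top [[   0.1    1.    -0.2  317.5]
 [  -1.     0.1   -0.   102.4]
 [  -0.     0.2    1.  1030.4]
 [   0.     0.     0.     1. ]]
lid_center [(0.75, array([196., 364.]), 657), (0.55, array([225., 303.]), 632)]
small_lid_center [(0.61, array([182., 309.]), 485)]
jar [(0.74, array([257., 423.]), 1538)]
rack [(0.62, array([202., 317.]), 747)]
ink_bottle_center [(0.83, array([177., 220.]), 394)]
tape_center [(0.61, array([315., 241.]), 663)]
```

View pics/a.png

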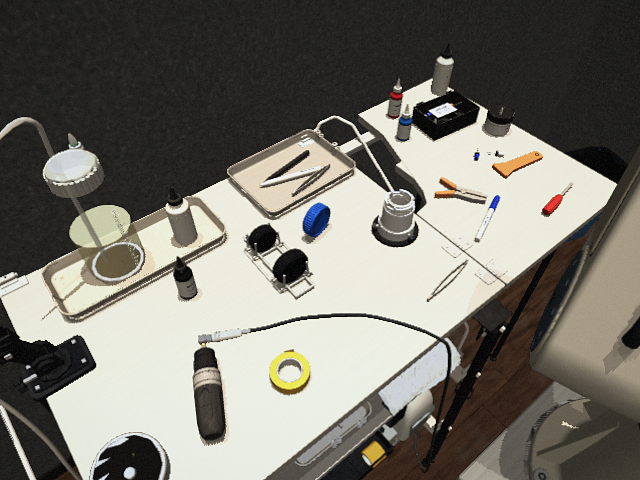

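View pics/b.png

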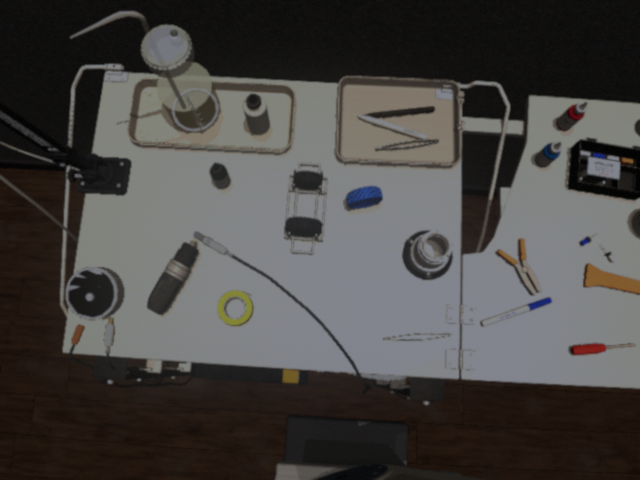

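Black lids in the rack: top view (180,309) and (226,303), scene (238,262) and (265,290); the blue one at top (197,364) is the decoy. The nearer one (226,303) looks wider, so I'll confirm that in a crop and measure it.

Run:
```python
from h import *
np.set_printoptions(precision=1,suppress=True)
S={}
for cam in("scene","top"):
    im=r.grab_frame(cam)
    S[cam]=[d for l in("lid_center","small_lid_center","jar","ink_bottle_center","tape_center") for d in r.silhouettes(cam,l)]
def near(cam,p): return min(S[cam],key=lambda d:np.hypot(*(np.array(d["position"])-p)))
for n,ps,pt in(("lid",(265,290),(226,303)),("small",(238,262),(182,309)),("blue",(220,316),(196,364)),("ink",(279,186),(177,220)),("tape",(367,285),(315,241)),("jar",(226,396),(257,423))):
    a,b=near("scene",ps),near("top",pt)
    X,e=tri("scene",a["position"],"top",b["position"])
    rc=[cv2.minAreaRect(np.argwhere(d["region"]).astype(np.float32))  for d in(a,b)]
    print(n,X,e,[(np.round(c[0]),np.round(c[1])) for c in rc])
im=r.grab_frame("top");
A=cv2.resize(im[150:270,270:470],None,fx=4,fy=4,interpolation=cv2.INTER_CUBIC)
A=cv2.convertScaleAbs(A,alpha=1.5)
cv2.imwrite("pics/c.png",A[:,:,::-1])
```

```text
lid [563.2 139.7  29.4] 3.2409804360988237 [(array([266., 290.]), array([28., 35.])), (array([226., 303.]), array([36., 20.]))]
small [651.9 136.8  23.8] 3.2951736328849215 [(array([238., 262.]), array([23., 27.])), (array([180., 307.]), array([28., 17.]))]
blue [626.5  34.3  32.5] 2.1624770457243963 [(array([219., 316.]), array([23., 34.])), (array([197., 363.]), array([21., 37.]))]
ink [643.3 297.8  50.8] 8.857694996751542 [(array([277., 184.]), array([44., 19.])), (array([176., 220.]), array([26., 17.]))]
tape [406.7 247.3 -21.7] 11.473264941083345 [(array([372., 289.]), array([40., 42.])), (array([308., 234.]), array([35., 35.]))]
jar [519.9 -77.4  27. ] 1.3438369716624392 [(array([223., 398.]), array([45., 53.])), (array([255., 427.]), array([50., 49.]))]
```

View pics/c.png

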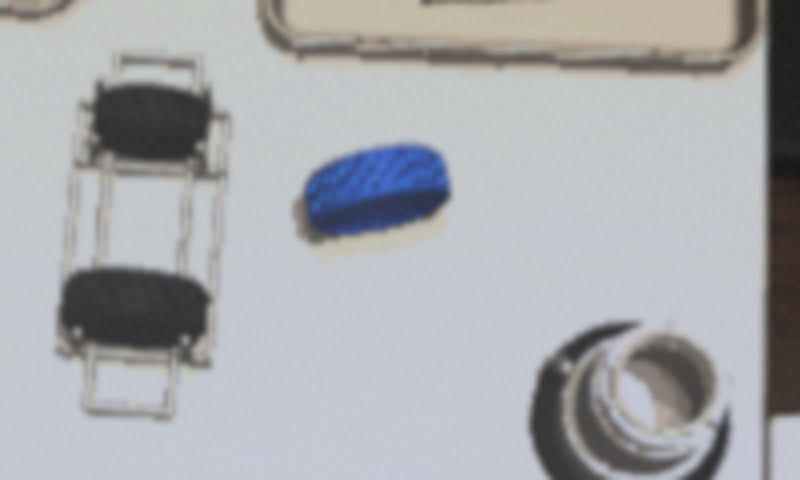

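The nearer black lid (crop (135,308), 149 px wide against 113 px for the far one) is the larger, so it's the jar's lid. It sits at about (563,140). Now a planner helper and the wrist camera's mounting.

```bash
cat > n.py <<'E'
# usage: n.py x y z [yaw_deg tilt_deg(about world y, after yaw)] -> row from commanded pose, stored as new command
import sys,json,os
from h import *
a=list(map(float,sys.argv[1:]));p=np.array(a[:3]);yaw=a[3] if len(a)>3 else 0;t=a[4] if len(a)>4 else 0
f="cmd.json"
if os.path.exists(f): c=json.load(open(f));P0=np.array(c["p"]);R0=R.from_quat(c["q"])
else: P0=np.array([201.816,-591.522,231.281]);R0=R.from_euler("xyz",r.sense()["tcp_rot"])
Rt=R.from_rotvec([0,np.radians(t),0])*R.from_euler("xyz",[np.pi,0,np.radians(yaw)])
rv=np.round((R0.inv()*Rt).as_rotvec()/np.pi,4);sh=np.round(R0.inv().apply(p-P0)/250,4)
json.dump(dict(p=(P0+R0.apply(sh*250)).tolist(),q=(R0*R.from_rotvec(rv*np.pi)).as_quat().tolist()),open(f,"w"))
n=max(np.linalg.norm(p-P0)/62.5,np.degrees(np.linalg.norm(rv*np.pi))/10.7)
print([*rv.tolist(),*sh.tolist()],"rows>=%.1f"%n, "REFUSED" if max(abs(np.r_[rv,sh]))>1 else "")
E
python3 - <<'E'
from h import *
np.set_printoptions(precision=3,suppress=True)
s=r.sense();T=np.array(r.get_calibration("wrist")["pose"]);Rt=R.from_euler("xyz",s["tcp_rot"]).as_matrix()
print(Rt.T@(T[:3,3]-s["eef_pos"]),Rt.T@T[:3,:3],r.get_calibration("wrist")["K"],s["tcp_rot"])
E
python3 n.py 340 -400 290 0; python3 n.py 460 -160 290 0
```

```text
[  77.755    0.636 -142.066] [[-0.001  0.953  0.304]
 [ 1.     0.001 -0.001]
 [-0.001  0.304 -0.953]] [[399.174   0.    319.276]
 [  0.    399.174 243.713]
 [  0.      0.      1.   ]] [3.142 0.    0.329]
[0.0, 0.0, 0.1046, 0.7705, -0.5466, -0.2349] rows>=3.9 
[0.0, -0.0, 0.0, 0.4801, -0.9599, 0.0] rows>=4.3
```

>>> carry_out --pt "0 0 0.1046 0.7705 -0.5466 -0.2349 -1" --pt "0 0 0.1046 0.7705 -0.5466 -0.2349 -1" --pt "0 0 0.1046 0.7705 -0.5466 -0.2349 -1" --pt "0 0 0.1046 0.7705 -0.5466 -0.2349 -1" --pt "0 0 0.1046 0.7705 -0.5466 -0.2349 -1"

```text
clock: 1.98
eef_pos: [342.1, -397.8, 291.4]
tcp_rot: [3.14, -0.002, 0.004]
contact_force: [0.5, 0.3, 0.2]
opening: 0.999
grasp_force: 0.0
```

>>> carry_out --pt "0 0 0 0.4801 -0.9599 0 -1" --pt "0 0 0 0.4801 -0.9599 0 -1" --pt "0 0 0 0.4801 -0.9599 0 -1" --pt "0 0 0 0.4801 -0.9599 0 -1" --pt "0 0 0 0.4801 -0.9599 0 -1" --pt "0 0 0 0.4801 -0.9599 0 -1"

```text
clock: 2.72
eef_pos: [460.2, -159.9, 289.8]
tcp_rot: [3.141, 0.0, 0.002]
contact_force: [-0.5, -0.4, 1.0]
opening: 1.0
grasp_force: 0.0
```

```bash
python3 -c "
from rig import r;s=r.sense();print(s['clock'],s['eef_pos'],s['tcp_rot'],s['contact_force'],s['qpos'])"; python3 n.py 530 -80 270 0
```

```text
2.725 [ 460.18642624 -159.8916888   289.79878522] [3.14124185e+00 3.94304275e-04 2.08400093e-03] [-0.53153992 -0.40992062  0.97702091] [-3.37155121e-01  7.87912458e-02  1.84965283e+00 -4.93190087e-04
  1.21340372e+00  1.23172973e+00]
[0.0, -0.0, 0.0, 0.2801, -0.32, 0.08] rows>=1.7
```

>>> carry_out --pt "0 0 0 0.2801 -0.32 0.08 -1" --pt "0 0 0 0.2801 -0.32 0.08 -1" --pt "0 0 0 0.2801 -0.32 0.08 -1" --pt "0 0 0 0.2801 -0.32 0.08 -1"

```text
clock: 3.22
eef_pos: [529.4, -81.6, 269.7]
tcp_rot: [3.141, 0.001, -0.001]
contact_force: [0.2, 0.0, 0.6]
opening: 1.005
grasp_force: 0.0
```

```bash
python3 - <<'E'
from h import *
np.set_printoptions(precision=1,suppress=True)
save("wrist","d.png")
for l in("jar","jar_mouth"):
    for d in r.silhouettes("wrist",l):
        print(l,d["score"],d["position"],d["region"].sum(),onz("wrist",d["position"],87))
E
python3 n.py 540 140 260 0
```

```text
jar 0.63 [192.3, 326.1] 4690 [547.8 -88.4  87. ]
jar_mouth 0.73 [188.0, 325.7] 4846 [551.4 -87.8  87. ]
[0.0, -0.0, 0.0, 0.0401, -0.88, 0.04] rows>=3.5
```

View pics/d.png

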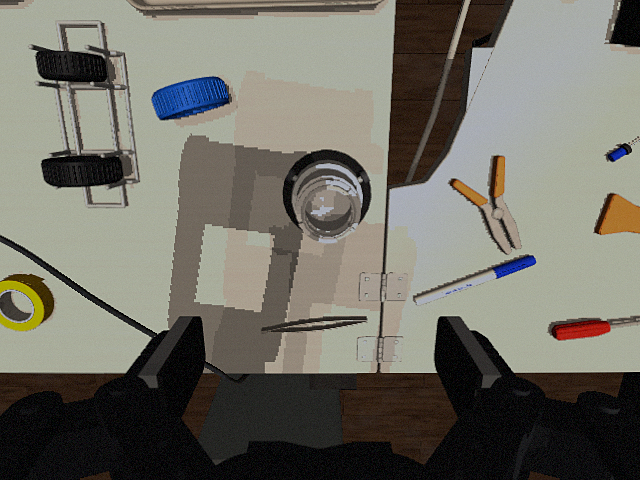

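The wrist view shows the jar's mouth around (330,210) (column, row) with its foot at (327,192). The rack with its two lids is at the left, the cord runs (0,240) to (240,378), and tweezers lie at (315,325).

Run:
```python
from h import *
np.set_printoptions(precision=1,suppress=True)
for n,p,z in(("mouth",(210,330),87),("foot",(191.5,327),22),("lidtop",(157,83),67),("cord1",(270,50),0),("cord2",(335,155),0),("tweez",(325,262),0),("spot",(260,235),0)): print(n,onz("wrist",p,z))
im=r.grab_frame("wrist")
m=(im.sum(2)<130)[140:250,270:385].astype(np.uint8)
n,_,st,ce=cv2.connectedComponentsWithStats(m);k=1+st[1:,4].argmax();print(st[k]+[270,140,0,0,0])
b=st[k]
print("footbox L,R",onz("wrist",(195,b[0]+270),26),onz("wrist",(195,b[0]+270+b[2]),26),"top",onz("wrist",(b[1]+140,327),26))
```

```text
mouth [533.  -91.5  87. ]
foot [536.8 -90.3  22. ]
lidtop [575.3 118.7  67. ]
cord1 [446.  217.1   0. ]
cord2 [364.  110.3   0. ]
tweez [377.  -15.9   0. ]
spot [457.3  10.1   0. ]
[ 283  151   82   79 1188]
footbox L,R [534.3 -46.9  26. ] [ 534.1 -127.2   26. ] top [576.3 -89.8  26. ]
```

>>> carry_out --pt "0 0 0 0.0401 -0.88 0.04 -1" --pt "0 0 0 0.0401 -0.88 0.04 -1" --pt "0 0 0 0.0401 -0.88 0.04 -1" --pt "0 0 0 0.0401 -0.88 0.04 -1" --pt "0 0 0 0.0401 -0.88 0.04 -1" --pt "0 0 0 0.0401 -0.88 0.04 -1"

```text
clock: 4.18
eef_pos: [539.9, 139.1, 260.2]
tcp_rot: [3.141, -0.0, 0.0]
contact_force: [0.8, 0.2, -0.5]
opening: 1.002
grasp_force: 0.0
```

Run:
```python
from h import *
np.set_printoptions(precision=1,suppress=True)
save("wrist","e.png")
for l in("lid_center","small_lid_center","rack"):
    for d in r.silhouettes("wrist",l):
        g=np.argwhere(d["region"]);
        print(l,d["score"],d["position"],len(g),cv2.minAreaRect(g.astype(np.float32)),onz("wrist",d["position"],50))
```

```text
lid_center 0.77 [183.9, 319.4] 2189 ((183.5, 318.5), (71.0, 33.0), 90.0) [561.1 137.5  50. ]
lid_center 0.71 [111.7, 444.0] 2115 ((111.61764526367188, 439.5294494628906), (29.10427474975586, 77.85393524169922), 14.03624439239502) [621.7  32.6  50. ]
lid_center 0.59 [208.5, 546.8] 6848 ((207.36138916015625, 552.3861694335938), (91.54341888427734, 114.13076782226562), 5.710593223571777) [538.5 -68.4  50. ]
small_lid_center 0.57 [77.1, 320.9] 1700 ((77.21476745605469, 320.44287109375), (61.2659797668457, 29.8500919342041), 88.09085083007812) [648.8 136.1  50. ]
rack 0.68 [99.1, 327.4] 2943 ((124.3936767578125, 318.451416015625), (77.60395812988281, 189.61721801757812), 88.00211334228516) [631.8 130.8  50. ]
```

View pics/e.png

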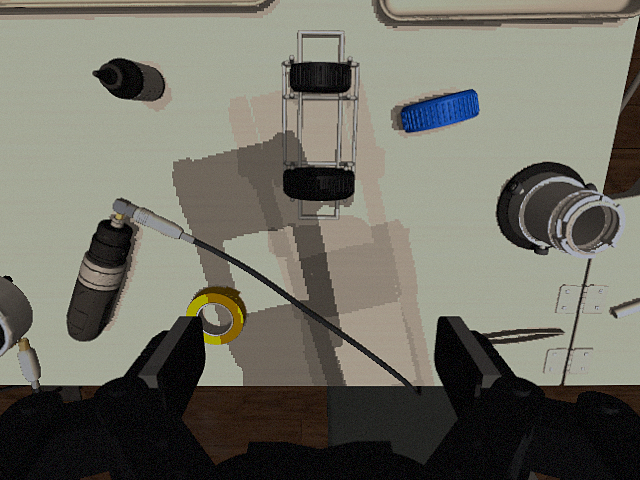

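The wrist view shows the large lid at (319,184), 71 px wide, and the small one at (320,77). The rack runs along x, and the ink bottle (130,80), blue lid (440,112) and cord are well clear.

```bash
python3 - <<'E'
from h import *
np.set_printoptions(precision=1,suppress=True)
print("near top edge",onz("wrist",(200.5,318.5),66),"far bottom",onz("wrist",(167,318.5),4))
for x in(557,560,563,566):
    a=np.linspace(0,2*np.pi,60);P=[[x+s*11,138+32*np.cos(t),35+32*np.sin(t)] for s in(-1,1) for t in a]
    q=proj("wrist",P);print(x,q.min(0),q.max(0))
E
python3 n.py 562 138 120 -0.5;python3 n.py 562 138 22 -0.5
```

```text
near top edge [549.5 138.5  66. ] far bottom [570.4 138.4   4. ]
557 [169.4 283.9] [204.8 354. ]
560 [166.3 283.8] [201.3 354.1]
563 [163.2 283.7] [197.8 354.2]
566 [160.1 283.6] [194.3 354.3]
[0.0, -0.0, 0.0028, 0.088, 0.008, 0.56] rows>=2.3 
[0.0, -0.0, 0.0, 0.0, 0.0, 0.392] rows>=1.6
```

>>> carry_out --pt "0 0 0.0028 0.08 0.008 0.56 -1" --pt "0 0 0.0028 0.08 0.008 0.56 -1" --pt "0 0 0.0028 0.08 0.008 0.56 -1" --pt "0 0 0.0028 0.08 0.008 0.56 -1"

```text
clock: 4.88
eef_pos: [559.9, 137.6, 120.0]
tcp_rot: [3.141, 0.001, -0.009]
contact_force: [0.2, -0.2, 0.3]
opening: 1.0
grasp_force: 0.0
```

>>> carry_out --pt "0 0 0 0 0 0.12 -1" --pt "0 0 0 0 0 0.22 -1" --pt "0 0 0 0 0 0.32 -1" --pt "0 0 0 0 0 0.392 -1" --pt "0 0 0 0 0 0.392 -1"

```text
clock: 5.5
eef_pos: [560.2, 138.1, 22.4]
tcp_rot: [-3.142, -0.0, -0.009]
contact_force: [-0.6, 0.1, 0.3]
opening: 0.998
grasp_force: 0.0
```

>>> carry_out --pt "0 0 0 0 0 0 0.2" --pt "0 0 0 0 0 0 0.2" --pt "0 0 0 0 0 0 0.2" --pt "0 0 0 0 0 0 0.2" --pt "0 0 0 0 0 0 0.2" --pt "0 0 0 0 0 0 0.2" --force 30

```text
clock: 6.25
eef_pos: [562.1, 139.6, 24.1]
tcp_rot: [-3.139, -0.004, -0.009]
contact_force: [0.5, 6.5, 3.3]
opening: 0.743
grasp_force: 32.1
```

```bash
python3 - <<'E'
import json
c=json.load(open("cmd.json"));c["p"][0]=560;json.dump(c,open("cmd.json","w"));print(c)
E
python3 n.py 562 139 140 -0.5;python3 n.py 450 30 140 0 45; python3 n.py 450 30 50 0 45
```

```text
{'p': [560, 138.010520114614, 22.000759416688652], 'q': [0.9999906635733674, -0.004321197925885419, 4.303175740850147e-07, 3.7942691947929263e-06]}
[0.0, -0.0, 0.0, 0.008, -0.004, -0.472] rows>=1.9 
[-0.0011, -0.25, -0.0026, -0.4442, 0.4398, 0.0] rows>=4.2 
[0.0, 0.0, -0.0, 0.2545, 0.0, 0.2546] rows>=1.4
```

>>> carry_out --pt "0 0 0 0 0 -0.08 0.2" --pt "0 0 0 0 0 -0.2 0.2" --pt "0 0 0 0.008 -0.004 -0.4 0.2" --pt "0 0 0 0.008 -0.004 -0.472 0.2" --pt "0 0 0 0.008 -0.004 -0.472 0.2"

```text
clock: 6.88
eef_pos: [562.9, 139.2, 141.7]
tcp_rot: [-3.141, -0.003, -0.009]
contact_force: [0.1, -1.3, -0.6]
opening: 0.738
grasp_force: 33.7
```

>>> carry_out --pt "0 -0.05 0 -0.1 0.1 0 0.2" --pt "0 -0.1 0 -0.2 0.2 0 0.2" --pt "0 -0.15 0 -0.3 0.3 0 0.2" --pt "0 -0.2 0 -0.4 0.4 0 0.2" --pt "-0.0011 -0.25 -0.0026 -0.4442 0.4398 0 0.2" --pt "-0.0011 -0.25 -0.0026 -0.4442 0.4398 0 0.2" --pt "-0.0011 -0.25 -0.0026 -0.4442 0.4398 0 0.2"

```text
clock: 7.75
eef_pos: [449.8, 30.4, 139.2]
tcp_rot: [3.142, 0.784, -0.0]
contact_force: [0.1, 0.0, 0.1]
opening: 0.737
grasp_force: 33.7
```

>>> carry_out --pt "0 0 0 0.1 0 0.1 0.2" --pt "0 0 0 0.2 0 0.2 0.2" --pt "0 0 0 0.2545 0 0.2546 0.2" --pt "0 0 0 0.2545 0 0.2546 0.2"

```text
clock: 8.25
eef_pos: [449.5, 30.3, 49.9]
tcp_rot: [3.141, 0.786, 0.0]
contact_force: [0.2, -0.5, 0.8]
opening: 0.743
grasp_force: 33.7
```

Run:
```python
from h import *
A=r.grab_frame("scene");B=r.grab_frame("wrist")
s=r.sense();R0=R.from_euler("xyz",s["tcp_rot"]).as_matrix();print(s["eef_pos"],s["qpos"])
p=proj("scene",s["eef_pos"])[0];print(p)
y,x=map(int,p)
A=cv2.resize(A[y-70:y+50,x-65:x+65],(520,480),interpolation=cv2.INTER_CUBIC)
cv2.imwrite("pics/f.png",np.hstack([A,cv2.resize(B,(320,240)).repeat(1,0) if 0 else B[240:480,180:460].repeat(2,0)])[:,:,::-1])
```

```text
[450.50363015  30.20563516  51.02560586] [0.04153963 0.78313206 1.61299509 0.02912574 1.52886116 1.59878936]
[268.88500745 380.36724236]
```

View pics/f.png

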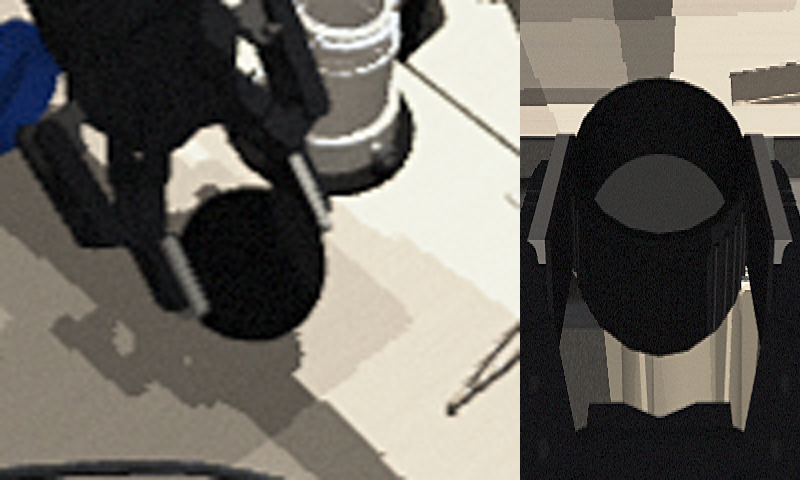

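The lid is held at crop (255,265), closed face to the robot and mouth away. Next I lower it to the bench, tilted 45°.

>>> carry_out --pt "0 0 0 0.03 0 0.03 0.2" --pt "0 0 0 0.06 0 0.06 0.2" --pt "0 0 0 0.0679 0 0.0679 0.2" --pt "0 0 0 0.0679 0 0.0679 0.2" --pt "0 0 0 0.0679 0 0.0679 0.2"

```text
clock: 8.98
eef_pos: [450.1, 30.0, 26.1]
tcp_rot: [3.141, 0.785, -0.0]
contact_force: [0.2, -0.7, -0.5]
opening: 0.743
grasp_force: 33.7
```

>>> carry_out --pt "0 0 0 0.004 0 0.004 0.2" --pt "0 0 0 0.008 0 0.008 0.2" --pt "0 0 0 0.008 0 0.008 0.2"

```text
clock: 9.35
eef_pos: [449.9, 30.0, 23.1]
tcp_rot: [3.142, 0.786, 0.0]
contact_force: [-0.5, 0.0, -0.8]
opening: 0.74
grasp_force: 33.7
```

>>> carry_out --pt "0 0 0 0.004 0 0.004 0.2" --pt "0 0 0 0.008 0 0.008 0.2" --pt "0 0 0 0.008 0 0.008 0.2"

```text
clock: 9.72
eef_pos: [450.1, 30.0, 21.0]
tcp_rot: [3.142, 0.786, -0.0]
contact_force: [1.2, 0.2, 6.0]
opening: 0.739
grasp_force: 34.4
```

>>> carry_out --pt "0 0 0 0.004 0 0.004 0.2" --pt "0 0 0 0.008 0 0.008 0.2" --pt "0 0 0 0.008 0 0.008 0.2"

```text
clock: 10.1
eef_pos: [450.6, 30.0, 20.2]
tcp_rot: [3.142, 0.787, 0.0]
contact_force: [4.2, 0.3, 22.4]
opening: 0.735
grasp_force: 35.8
```

>>> carry_out --pt "0 0 0 -0.009 0 -0.009 0.2" --pt "0 0 0 -0.009 0 -0.009 0.2" --pt "0 0 0 -0.009 0 -0.009 -1" --pt "0 0 0 -0.009 0 -0.009 -1" --pt "0 0 0 -0.009 0 -0.009 -1" --pt "0 0 0 -0.009 0 -0.009 -1"

```text
clock: 10.85
eef_pos: [449.9, 30.0, 20.6]
tcp_rot: [3.141, 0.786, -0.0]
contact_force: [0.2, -0.8, -0.8]
opening: 1.0
grasp_force: 0.0
```

>>> carry_out --pt "0 0 0 0 0 -0.1 -1" --pt "0 0 0 0 0 -0.25 -1" --pt "0 0 0 0 0 -0.4 -1" --pt "0 0 0 0 0 -0.5 -1" --pt "0 0 0 0 0 -0.5 -1"

```text
clock: 11.48
eef_pos: [539.8, 30.0, 109.7]
tcp_rot: [-3.142, 0.782, 0.0]
contact_force: [0.6, -0.0, -1.2]
opening: 1.004
grasp_force: 0.0
```

Run:
```python
from h import *
import json
np.set_printoptions(precision=1,suppress=True)
s=r.sense();print(s["eef_pos"],s["tcp_rot"])
R0=R.from_euler("xyz",[np.pi,0,0]);Rt=R.from_rotvec([0,np.pi/4,0])*R0
c=json.load(open("cmd.json"));k=.0679+.024-.009
c["p"]=(np.array(c["p"])+Rt.apply(np.array([k,0,k-.5])*250)).tolist();json.dump(c,open("cmd.json","w"));print(c)
B=r.grab_frame("wrist");A=r.grab_frame("scene");r.grab_frame("top")
L={}
for cam in("scene","top","wrist"):
    for d in r.silhouettes(cam,"lid_center"):
        print(cam,d["score"],d["position"],d["region"].sum(),onz(cam,d["position"],20))
p=proj("scene",[465,30,10])[0];y,x=map(int,p)
A=cv2.resize(A[y-60:y+60,x-70:x+70],(560,480),interpolation=cv2.INTER_CUBIC)
cv2.imwrite("pics/g.png",A[:,:,::-1])
```

```text
[539.8  30.  109.7] [-3.1  0.8  0. ]
{'p': [538.3826644918556, 30.001381955939657, 109.08324465454979], 'q': [0.9238786812645191, -1.3820280278839525e-05, -0.3826854857213364, 3.3647551553533536e-05]}
scene 0.96 [223.8, 313.5] 524 [626.7  37.9  20. ]
scene 0.72 [274.3, 366.2] 1016 [473.   39.5  20. ]
wrist 0.96 [199.1, 317.8] 6793 [492.1  30.3  20. ]
wrist 0.9 [36.0, 305.7] 16059 [599.1  34.3  20. ]
```

View pics/g.png

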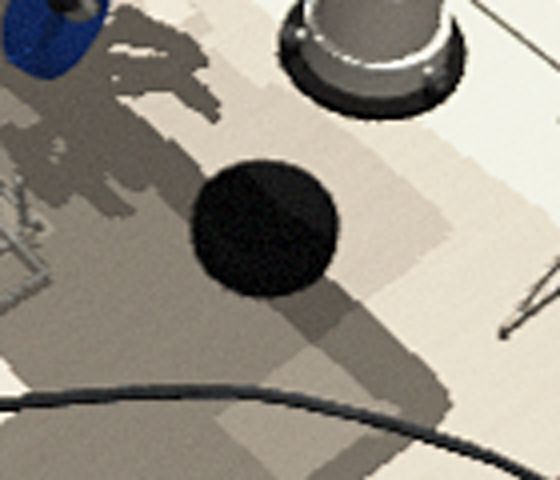

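The lid lies flat at crop (265,228), closed top up, and the blue lid and jar are undisturbed. Now I go above it and measure.

```bash
python3 n.py 480 34 170 0 0
```

```text
[0.0, 0.25, -0.0, -0.3374, -0.016, -0.0072] rows>=4.2
```

>>> carry_out --pt "0 0 0 -0.12 0 -0.12 -1" --pt "0 0.08 0 -0.25 0 -0.15 -1" --pt "0 0.16 0 -0.3374 -0.016 -0.0072 -1" --pt "0 0.25 0 -0.3374 -0.016 -0.0072 -1" --pt "0 0.25 0 -0.3374 -0.016 -0.0072 -1" --pt "0 0.25 0 -0.3374 -0.016 -0.0072 -1" --pt "0 0.25 0 -0.3374 -0.016 -0.0072 -1"

```text
clock: 12.65
eef_pos: [478.8, 34.0, 170.2]
tcp_rot: [3.142, 0.0, 0.0]
contact_force: [-0.1, 0.3, 0.1]
opening: 1.003
grasp_force: 0.0
```

```bash
cat > fit.py <<'E'
from h import *
from scipy.optimize import least_squares
def hull(cam,P): return cv2.convexHull(proj(cam,P).astype(np.float32))
def bbox(cam,P):
    q=proj(cam,P);return np.r_[q.min(0),q.max(0)]
a=np.linspace(0,2*np.pi,90)
def lid(x,y,z0): return [[x+32*np.cos(t),y+32*np.sin(t),z] for z in(z0,z0+22) for t in a]
def fitlid(cam,region,z0,g):
    p=np.argwhere(region);b=np.r_[p.min(0),p.max(0)]
    f=least_squares(lambda v:bbox(cam,lid(v[0],v[1],z0))-b,g[:2]);return f.x,f.fun
E
python3 - <<'E'
from fit import *
np.set_printoptions(precision=1,suppress=True)
s=r.sense();print(s["eef_pos"],s["tcp_rot"])
for cam in("wrist","scene"):
    r.grab_frame(cam)
    for d in r.silhouettes(cam,"lid_center"):
        p=onz(cam,d["position"],11);print(cam,d["score"],d["position"],d["region"].sum(),p)
        if np.hypot(p[0]-480,p[1]-30)<40: print(fitlid(cam,d["region"],0,p))
E
```

```text
[478.8  34.  170.2] [3.1 0.  0. ]
wrist 0.9 [224.3, 321.6] 5584 [477.7  31.3  11. ]
(array([478.4,  29.5]), array([-0.8, -0.5,  0.9,  0.5]))
wrist 0.71 [14.9, 315.5] 3326 [623.1  35.5  11. ]
scene 0.8 [272.4, 368.5] 995 [478.3  28.5  11. ]
(array([478.9,  32. ]), array([-1.6, -0.3,  1.4,  0.3]))
scene 0.73 [219.2, 312.7] 708 [644.1  26.6  11. ]
```

```bash
python3 n.py 478.5 30.5 1 0 0
```

```text
[0.0, 0.0, 0.0, -0.006, 0.014, 0.676] rows>=2.7
```

>>> carry_out --pt "0 0 0 -0.006 0.014 0.2 -1" --pt "0 0 0 -0.006 0.014 0.4 -1" --pt "0 0 0 -0.006 0.014 0.54 -1" --pt "0 0 0 -0.006 0.014 0.62 -1" --pt "0 0 0 -0.006 0.014 0.65 -1" --pt "0 0 0 -0.006 0.014 0.676 -1" --pt "0 0 0 -0.006 0.014 0.676 -1"

```text
clock: 13.72
eef_pos: [478.8, 30.5, 1.1]
tcp_rot: [3.142, -0.0, 0.0]
contact_force: [-0.4, -1.3, -0.3]
opening: 0.998
grasp_force: 0.0
```

>>> carry_out --pt "0 0 0 0 0 0 0.2" --pt "0 0 0 0 0 0 0.2" --pt "0 0 0 0 0 0 0.2" --pt "0 0 0 0 0 0 0.2" --pt "0 0 0 0 0 0 0.2" --pt "0 0 0 0 0 0 0.2" --force 50

```text
clock: 14.48
eef_pos: [479.0, 30.6, 2.1]
tcp_rot: [-3.142, -0.001, 0.0]
contact_force: [-2.0, 0.5, 8.8]
opening: 0.729
grasp_force: 52.8
```

```bash
python3 n.py 470 0 180 0 0;python3 n.py 470 -89 180 0 0
```

```text
[0.0, 0.0, 0.0, -0.034, 0.122, -0.716] rows>=2.9 
[0.0, 0.0, 0.0, -0.0, 0.356, 0.0] rows>=1.4
```

>>> carry_out --pt "0 0 0 0 0 -0.08 0.2" --pt "0 0 0 0 0 -0.25 0.2" --pt "0 0 0 -0.034 0.122 -0.5 0.2" --pt "0 0 0 -0.034 0.122 -0.716 0.2" --pt "0 0 0 -0.034 0.122 -0.716 0.2"

```text
clock: 15.1
eef_pos: [473.0, -0.4, 185.1]
tcp_rot: [3.141, -0.01, -0.001]
contact_force: [0.5, 0.1, -0.5]
opening: 0.732
grasp_force: 55.6
```

>>> carry_out --pt "0 0 0 0 0.2 0 0.2" --pt "0 0 0 0 0.356 0 0.2" --pt "0 0 0 0 0.356 0 0.2" --pt "0 0 0 0 0.356 0 0.2"

```text
clock: 15.6
eef_pos: [469.5, -88.6, 179.5]
tcp_rot: [-3.141, 0.001, -0.001]
contact_force: [0.4, 0.6, -0.3]
opening: 0.729
grasp_force: 55.6
```

Run:
```python
from fit import *
np.set_printoptions(precision=1,suppress=True)
B=r.grab_frame("wrist");s=r.sense();print(s["eef_pos"],s["tcp_rot"],s["opening"],s["qpos"])
def ring(x,y,z,rr): return [[x+rr*np.cos(t),y+rr*np.sin(t),z] for t in a]
C=B.copy()
x,y=534,-89.5
for z,rr,col in((87,23.5,(255,0,0)),(26,46,(0,255,0)),(0,46,(0,0,255))):
    q=proj("wrist",ring(x,y,z,rr))[:,::-1];cv2.polylines(C,[np.round(q*8).astype(int)],True,col,1,cv2.LINE_AA,3)
    print(z,q.min(0),q.max(0))
cv2.imwrite("pics/h.png",np.hstack([cv2.resize(C[0:300,200:440],(480,600),interpolation=cv2.INTER_CUBIC),cv2.resize(B[200:480,200:440],(320,373)).repeat(1,0) if 0 else cv2.copyMakeBorder(cv2.resize(B[200:480,200:440],(320,373)),0,227,0,0,cv2.BORDER_CONSTANT)])[:,:,::-1])
```

```text
[469.6 -88.3 179.6] [-3.1  0.   0. ] 0.7329364243166318 [-0.2  0.2  2.   0.   1.   1.4]
87 [278.7  97.4] [361.1 182.2]
26 [255.4  66.5] [383.9 199.3]
0 [260.5  70.6] [378.7 193. ]
```

View pics/h.png

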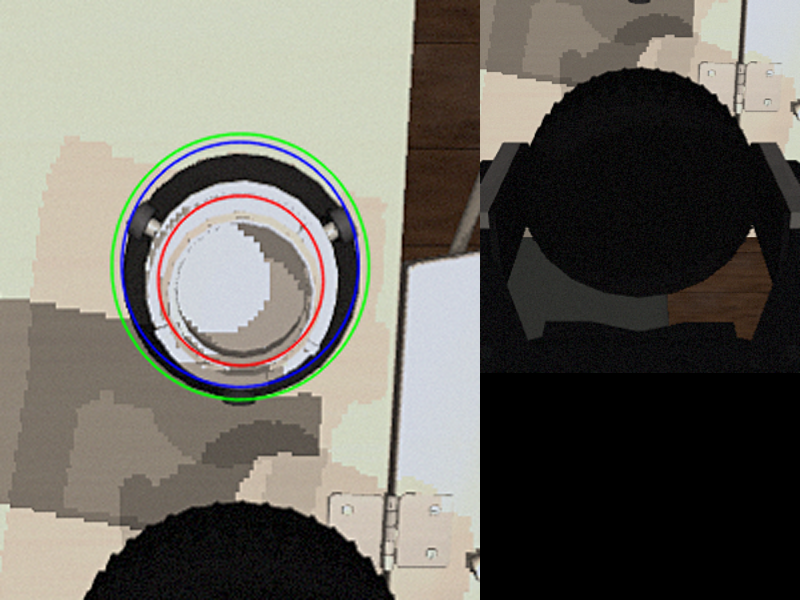

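The wrist view shows the lid held level and the jar mouth bore at crop (244,289), against the overlay's centre at (241,280). I'll refine both numerically with the same camera.

Run:
```python
from fit import *
np.set_printoptions(precision=2,suppress=True)
B=r.grab_frame("wrist");s=r.sense();e=s["eef_pos"]
for d in r.silhouettes("wrist","lid_center"):
    p=np.argwhere(d["region"]);print(d["score"],p.min(0),p.max(0),len(p))
dark=(B.max(2)<45).astype(np.uint8)
# lid far/top edge and width from the dark mask: rows above fingers
cols=[np.flatnonzero(dark[rw,200:440])+200 for rw in range(252,300,6)]
pts=[]
for c in range(270,372,4):
    pts.append((np.flatnonzero(dark[225:,c])[0]+225,c))
pts=np.array(pts,float)
# lid: upper rim silhouette of top circle at z=e+20 (camera above far side -> top edge far = max of bottom/top circles)
def outl(v):
    H=hull("wrist",lid(v[0],v[1],e[2]-2))[:,0]
    return [cv2.pointPolygonTest(H.reshape(-1,1,2).astype(np.float32),(float(q[0]),float(q[1])),True) for q in pts]
f=least_squares(outl,e[:2],diff_step=1e-3);print("lid",f.x,f.x-e[:2],np.abs(f.fun).max())
# jar bore: boundary on a radial scan of gray gradient
g=cv2.GaussianBlur(cv2.cvtColor(B,cv2.COLOR_RGB2GRAY),(0,0),1).astype(float)
c0=onz("wrist",(144.5,322),87);print("bore guess",c0)
best=[]
for rr in(17,18,19,20,21,22,23.5,25,26,27.5,29.5):
    def grad(v):
        o=[]
        for k in(-.6,.6):
            q=proj("wrist",[[v[0]+(rr+k)*np.cos(t),v[1]+(rr+k)*np.sin(t),87 if rr<24 else 83] for t in a]).astype(np.float32)
            o.append(cv2.remap(g.astype(np.float32),q[:,1],q[:,0],cv2.INTER_LINEAR)[:,0])
        return np.abs(o[1]-o[0]).clip(0,30).mean()
    V=[(grad((x,y)),x,y) for x in np.arange(526,538,.5) for y in np.arange(-95,-85,.5)]
    best.append((rr,*max(V)))
print(np.array(best))
```

```text
0.74 [ 0 73] [ 29 184] 2561
0.71 [251 231] [422 407] 23960
0.27 [0 0] [157  69] 2850
0.18 [ 77 262] [202 379] 8679
lid [466.67 -88.62] [-3.05 -0.49] 1.5810491477048945
bore guess [532.38 -90.47  87.  ]Traceback (most recent call last):
  File "<stdin>", line 29, in <module>
  File "<stdin>", line 26, in grad
  File "h.py", line 11, in proj
    c=r.get_calibration(cam);T=np.array(c["pose"]);p=(np.array(P,float).reshape(-1,3)-T[:3,3])@T[:3,:3]
ValueError: time passes only in moves, steps and waits
```

```bash
sed -i 's/^def ray/_C={}\ndef cal(cam):\n    if cam not in _C: _C[cam]=r.get_calibration(cam)\n    return _C[cam]\ndef ray/; s/c=r.get_calibration(cam)/c=cal(cam)/' h.py
python3 - <<'E'
from fit import *
np.set_printoptions(precision=2,suppress=True)
B=r.grab_frame("wrist");s=r.sense();e=s["eef_pos"]
b=np.array([251,231,422,407.])
for dz in(-5,-2,1): 
    f=least_squares(lambda v:bbox("wrist",lid(v[0],v[1],e[2]+dz))-b,e[:2]);print("lid",dz,f.x-e[:2],f.fun)
g=cv2.GaussianBlur(cv2.cvtColor(B,cv2.COLOR_RGB2GRAY),(0,0),1).astype(np.float32)
for rr in(18,19,20,21,22,23.5,25,26,27.5,29.5):
    def grad(v):
        o=[]
        for k in(-.6,.6):
            q=proj("wrist",[[v[0]+(rr+k)*np.cos(t),v[1]+(rr+k)*np.sin(t),87 if rr<24 else 83] for t in a[::2]]).astype(np.float32)
            o.append(cv2.remap(g,q[:,1].copy(),q[:,0].copy(),cv2.INTER_LINEAR)[:,0])
        return np.abs(o[1]-o[0]).clip(0,30).mean()
    print(rr,np.array(max((grad((x,y)),x,y) for x in np.arange(527,537,.5) for y in np.arange(-95,-85,.5))))
E
```

```text
lid -5 [-3.17 -0.61] [-1.97 -0.87  2.45  0.87]
lid -2 [-1.53 -0.61] [-3.58 -3.    4.74  3.01]
lid 1 [ 0.11 -0.61] [-5.24 -5.24  7.15  5.25]
18 [ 21.85 532.5  -90.5 ]
19 [ 22.5 531.5 -91. ]
20 [ 21.33 530.   -89.5 ]
21 [ 18.85 530.   -90.  ]
22 [ 18.86 530.   -88.  ]
23.5 [ 21.13 529.   -86.5 ]
25 [ 21.69 536.5  -87.5 ]
26 [ 21.58 536.   -91.5 ]
27.5 [ 24.18 534.   -89.5 ]
29.5 [ 24.12 532.5  -89.5 ]
```

```bash
python3 n.py 533 -89.7 120 0 0;python3 n.py 533 -89.7 92 0 0
```

```text
[0.0, 0.0, 0.0, 0.252, 0.0028, 0.24] rows>=1.4 
[0.0, 0.0, 0.0, -0.0, 0.0, 0.112] rows>=0.4
```

>>> carry_out --pt "0 0 0 0.13 0 0.1 0.2" --pt "0 0 0 0.252 0.0028 0.2 0.2" --pt "0 0 0 0.252 0.0028 0.24 0.2" --pt "0 0 0 0.252 0.0028 0.24 0.2"

```text
clock: 16.3
eef_pos: [531.6, -89.0, 119.1]
tcp_rot: [-3.141, 0.003, 0.001]
contact_force: [-0.4, -0.0, -0.6]
opening: 0.729
grasp_force: 55.6
```

>>> carry_out --pt "0 0 0 0 0 0.05 0.2" --pt "0 0 0 0 0 0.09 0.2" --pt "0 0 0 0 0 0.112 0.2" --pt "0 0 0 0 0 0.112 0.2"

```text
clock: 16.8
eef_pos: [532.6, -89.7, 91.6]
tcp_rot: [-3.142, 0.001, -0.0]
contact_force: [0.1, 0.1, -0.1]
opening: 0.731
grasp_force: 55.6
```

>>> carry_out --pt "0 0 0 0 0 0.008 0.2" --pt "0 0 0 0 0 0.016 0.2" --pt "0 0 0 0 0 0.016 0.2"

```text
clock: 17.18
eef_pos: [532.9, -89.7, 88.0]
tcp_rot: [3.142, 0.0, 0.0]
contact_force: [-0.2, 0.2, -0.6]
opening: 0.732
grasp_force: 55.6
```

>>> carry_out --pt "0 0 0 0 0 0.008 0.2" --pt "0 0 0 0 0 0.008 0.2" --pt "0 0 0 0 0 0.008 0.2"

```text
clock: 17.55
eef_pos: [533.0, -89.7, 86.0]
tcp_rot: [3.142, 0.0, 0.0]
contact_force: [-0.2, 0.8, 0.0]
opening: 0.731
grasp_force: 55.6
```

>>> carry_out --pt "0 0 0 0 0 0.008 0.2" --pt "0 0 0 0 0 0.008 0.2" --pt "0 0 0 0 0 0.008 0.2"

```text
clock: 17.92
eef_pos: [533.2, -89.7, 84.2]
tcp_rot: [3.141, -0.0, 0.0]
contact_force: [-0.2, 0.3, 3.9]
opening: 0.731
grasp_force: 56.0
```

>>> carry_out --pt "0 0 0 0 0 0.008 0.2" --pt "0 0 0 0 0 0.008 0.2" --pt "0 0 0 0 0 0.008 0.2"

```text
clock: 18.3
eef_pos: [533.5, -89.8, 83.5]
tcp_rot: [3.141, -0.001, 0.0]
contact_force: [-5.7, 1.2, 19.9]
opening: 0.73
grasp_force: 57.8
```

>>> carry_out --pt "0 0 0 -0.006 0 -0.003 0.2" --pt "0 0 0 -0.006 0 -0.003 0.2"

```text
clock: 18.55
eef_pos: [533.0, -89.8, 83.9]
tcp_rot: [3.141, -0.003, -0.0]
contact_force: [0.6, 0.4, 9.3]
opening: 0.731
grasp_force: 56.6
```

```bash
python3 -c "
from rig import r;s=r.sense();print(s['eef_pos'],s['tcp_rot'],s['contact_force'],s['wrist_torque'],s['qpos'][5])"
```

```text
[532.96742268 -89.80436381  83.89165469] [ 3.14122092e+00 -3.13311466e-03 -9.62532822e-05] [0.55956351 0.44246385 9.32663602] [ 0.10873573 -0.08574057 -0.07525044] 1.4009234012462835
```

>>> carry_out --pt "0 0 -0.03 0 0 0 0.2" --pt "0 0 -0.06 0 0 0 0.2" --pt "0 0 -0.09 0 0 0 0.2" --pt "0 0 -0.12 0 0 0 0.2" --pt "0 0 -0.12 0 0 0 0.2"

```text
clock: 19.18
eef_pos: [531.9, -89.4, 82.8]
tcp_rot: [-3.142, -0.001, 0.376]
contact_force: [2.7, 3.6, -0.4]
opening: 0.73
grasp_force: 55.6
```

>>> carry_out --pt "0 0 -0.03 0 0 0 0.2" --pt "0 0 -0.06 0 0 0 0.2" --pt "0 0 -0.09 0 0 0 0.2" --pt "0 0 -0.12 0 0 0 0.2" --pt "0 0 -0.12 0 0 0 0.2"

```text
clock: 19.8
eef_pos: [531.5, -88.8, 82.7]
tcp_rot: [-3.141, -0.001, 0.752]
contact_force: [1.2, 6.3, 0.8]
opening: 0.736
grasp_force: 55.7
```

>>> carry_out --pt "0 0 0 0.0027 -0.0029 0.004 0.2" --pt "0 0 0 0.0027 -0.0029 0.008 0.2" --pt "0 0 0 0.0027 -0.0029 0.008 0.2"

```text
clock: 20.18
eef_pos: [531.7, -88.5, 81.7]
tcp_rot: [3.141, -0.0, 0.752]
contact_force: [-1.5, 4.6, 13.1]
opening: 0.729
grasp_force: 57.0
```

>>> carry_out --pt "0 0 -0.02 0.002 -0.002 0 0.2" --pt "0 0 -0.05 0.002 -0.002 0 0.2" --pt "0 0 -0.08 0.002 -0.002 0 0.2" --pt "0 0 -0.1 0.002 -0.002 0 0.2" --pt "0 0 -0.1 0.002 -0.002 0 0.2"

```text
clock: 20.8
eef_pos: [532.0, -87.7, 82.0]
tcp_rot: [3.141, -0.001, 1.067]
contact_force: [-1.4, 5.1, 16.4]
opening: 0.732
grasp_force: 57.3
```

>>> carry_out --pt "0 0 -0.03 0 0 0 0.2" --pt "0 0 -0.06 0 0 0 0.2" --pt "0 0 -0.09 0 0 0 0.2" --pt "0 0 -0.1 0 0 0 0.2" --pt "0 0 -0.1 0 0 0 0.2"

```text
clock: 21.42
eef_pos: [531.5, -87.3, 82.1]
tcp_rot: [-3.141, -0.001, 1.381]
contact_force: [-4.3, 6.8, 19.6]
opening: 0.731
grasp_force: 57.7
```

>>> carry_out --pt "0 0 -0.02 0.003 -0.0047 -0.002 0.2" --pt "0 0 -0.05 0.003 -0.0047 -0.002 0.2" --pt "0 0 -0.07 0.003 -0.0047 -0.002 0.2" --pt "0 0 -0.07 0.003 -0.0047 -0.002 0.2"

```text
clock: 21.92
eef_pos: [530.0, -87.2, 81.0]
tcp_rot: [-3.141, 0.0, 1.601]
contact_force: [0.1, -0.1, -0.5]
opening: 0.731
grasp_force: 55.6
```

>>> carry_out --pt "0 0 -0.03 0 0 0 0.2" --pt "0 0 -0.06 0 0 0 0.2" --pt "0 0 -0.08 0 0 0 0.2" --pt "0 0 -0.08 0 0 0 0.2"

```text
clock: 22.42
eef_pos: [529.4, -86.8, 81.0]
tcp_rot: [-3.14, -0.002, 1.849]
contact_force: [-3.4, 2.6, 3.0]
opening: 0.728
grasp_force: 55.8
```

>>> carry_out --pt "0 0 0 0 0 0.004 0.2" --pt "0 0 0 0 0 0.008 0.2" --pt "0 0 0 0 0 0.008 0.2"

```text
clock: 22.8
eef_pos: [529.6, -86.8, 80.4]
tcp_rot: [-3.14, -0.001, 1.849]
contact_force: [-10.3, 3.3, 20.5]
opening: 0.731
grasp_force: 57.8
```

>>> carry_out --pt "0 0 0.01 0.001 -0.004 0 0.2" --pt "0 0 0.02 0.001 -0.004 0 0.2" --pt "0 0 0.03 0.001 -0.004 0 0.2" --pt "0 0 0.04 0.001 -0.004 0 0.2" --pt "0 0 0.04 0.001 -0.004 0 0.2"

```text
clock: 23.42
eef_pos: [529.5, -87.2, 79.1]
tcp_rot: [-3.141, 0.0, 1.727]
contact_force: [0.9, 0.8, -0.1]
opening: 0.734
grasp_force: 55.6
```

>>> carry_out --pt "0 0 0 0 0 0.004 0.2" --pt "0 0 0 0 0 0.008 0.2" --pt "0 0 0 0 0 0.008 0.2"

```text
clock: 23.8
eef_pos: [529.5, -87.2, 77.4]
tcp_rot: [3.142, 0.0, 1.728]
contact_force: [-1.3, -0.0, 1.8]
opening: 0.732
grasp_force: 56.0
```

>>> carry_out --pt "0 0 0 0 0 0.003 0.2" --pt "0 0 0 0 0 0.003 0.2"

```text
clock: 24.05
eef_pos: [529.6, -87.2, 77.2]
tcp_rot: [3.141, 0.0, 1.728]
contact_force: [-3.2, -0.5, 10.3]
opening: 0.736
grasp_force: 56.8
```

It dropped from 82 to 77.3 (lid centre about 0.7 mm below the mouth), so it's in the gap. Now screwing forward, with sinking matched to the pitch.

>>> carry_out --pt "0 0 0.0277 -0.0004 0.0005 0.0013 0.2" --pt "0 0 0.0555 -0.0008 0.001 0.0026 0.2" --pt "0 0 0.0832 -0.0013 0.0015 0.0038 0.2" --pt "0 0 0.111 -0.0017 0.002 0.005 0.2" --pt "0 0 0.111 -0.0017 0.002 0.005 0.2"

```text
clock: 24.68
eef_pos: [530.6, -87.4, 76.0]
tcp_rot: [3.141, -0.0, 1.378]
contact_force: [-1.7, 1.3, 8.0]
opening: 0.729
grasp_force: 56.5
```

```bash
python3 -c "
from rig import r;s=r.sense();print(s['eef_pos'],s['tcp_rot'],s['contact_force'],s['wrist_torque'],s['qpos'][5])"
```

```text
[530.5544618  -87.35229767  75.96944614] [ 3.14056115e+00 -2.64408333e-04  1.37757479e+00] [-1.67344596  1.30486827  7.95421412] [ 0.21187972  0.30667703 -0.15788025] 0.02686092891661418
```

>>> carry_out --pt "0 0 0.0277 0 0.0006 0.0013 0.2" --pt "0 0 0.0555 0 0.0012 0.0026 0.2" --pt "0 0 0.0832 0 0.0018 0.0038 0.2" --pt "0 0 0.111 0 0.0022 0.005 0.2" --pt "0 0 0.1387 -0.0003 0.0028 0.0063 0.2" --pt "0 0 0.1665 -0.0005 0.0034 0.0075 0.2" --pt "0 0 0.1665 -0.0005 0.0034 0.0075 0.2"

```text
clock: 25.55
eef_pos: [531.6, -87.8, 74.1]
tcp_rot: [3.14, -0.001, 0.855]
contact_force: [-1.2, 1.3, 7.7]
opening: 0.732
grasp_force: 56.4
```

```bash
python3 -c "
from rig import r;s=r.sense();print(s['eef_pos'],s['tcp_rot'],s['contact_force'],s['wrist_torque'],s['qpos'][5])"
```

```text
[531.63944638 -87.80762729  74.1162528 ] [ 3.14025272e+00 -9.66364161e-04  8.54510333e-01] [-1.21935536  1.29333224  7.71698945] [ 0.13678259  0.1934342  -0.15881473] 0.5496107409883608
```

>>> carry_out --pt "0 0 0.0277 0 0.0006 0.0013 0.2" --pt "0 0 0.0555 0 0.0012 0.0026 0.2" --pt "0 0 0.0832 0 0.0018 0.0038 0.2" --pt "0 0 0.111 0 0.0024 0.005 0.2" --pt "0 0 0.1387 -0.0005 0.003 0.0063 0.2" --pt "0 0 0.1387 -0.0005 0.003 0.0063 0.2"

```text
clock: 26.3
eef_pos: [532.3, -88.4, 72.6]
tcp_rot: [3.141, -0.002, 0.419]
contact_force: [0.0, 0.1, 8.0]
opening: 0.729
grasp_force: 56.4
```

```bash
python3 -c "
from rig import r;s=r.sense();print(s['eef_pos'],s['tcp_rot'],s['contact_force'],s['wrist_torque'],s['qpos'][5])"
```

```text
[532.27147335 -88.4302658   72.57250013] [ 3.14057303e+00 -1.70165486e-03  4.18775966e-01] [9.14696689e-04 9.62792352e-02 8.04711289e+00] [ 0.07873645  0.11031443 -0.18450199] 0.9844539194777836
```

>>> carry_out --pt "0 0 0.02 0 0 0.001 0.2" --pt "0 0 0.04 0 0.0005 0.002 0.2" --pt "0 0 0.06 0 0.001 0.0025 0.2" --pt "0 0 0.06 0 0.001 0.0025 0.2"

```text
clock: 26.8
eef_pos: [532.4, -88.7, 72.1]
tcp_rot: [3.141, -0.002, 0.231]
contact_force: [-0.8, -0.7, 11.1]
opening: 0.732
grasp_force: 56.6
```

```bash
python3 -c "
from rig import r;s=r.sense();print(s['eef_pos'],s['tcp_rot'],s['contact_force'],s['wrist_torque'],s['qpos'][5])"
```

```text
[532.43902574 -88.70786657  72.13044446] [ 3.14071627e+00 -1.91116662e-03  2.30956376e-01] [-0.80964813 -0.67778219 11.14381056] [-0.00591021  0.22202908 -0.02882771] 1.1720809577881044
```

>>> carry_out --pt "0 0 0 0 0 0 0.2" --pt "0 0 0.02 0 0 0.0005 0.2" --pt "0 0 0.04 0 0 0.001 0.2" --pt "0 0 0.055 0 0 0.001 0.2" --pt "0 0 0.055 0 0 0.001 0.2" --force 80

```text
clock: 27.42
eef_pos: [532.7, -89.1, 72.3]
tcp_rot: [3.14, -0.002, 0.062]
contact_force: [-2.2, -1.2, 14.6]
opening: 0.721
grasp_force: 84.6
```

```bash
python3 -c "
from rig import r;s=r.sense();print(s['eef_pos'],s['tcp_rot'],s['contact_force'],s['wrist_torque'],s['qpos'][5])"
```

```text
[532.70145079 -89.05489907  72.33943282] [ 3.13963879e+00 -2.39740071e-03  6.21815610e-02] [-2.21786322 -1.17315334 14.58848029] [-0.03321946  0.36545813  1.41918962] 1.3424593351520004
```

>>> carry_out --pt "0 0 0.02 0 0 0 0.2" --pt "0 0 0.02 0 0 0 0.2"

```text
clock: 27.68
eef_pos: [533.7, -89.3, 72.6]
tcp_rot: [3.139, -0.005, 0.0]
contact_force: [0.2, -1.4, 14.0]
opening: 0.722
grasp_force: 89.1
```

```bash
python3 -c "
from rig import r;s=r.sense();print(s['eef_pos'],s['tcp_rot'],s['contact_force'],s['wrist_torque'],s['qpos'][5])"
```

```text
[533.74836706 -89.28325777  72.55855503] [ 3.13911402e+00 -4.54662571e-03  1.08724074e-04] [ 0.19757472 -1.42652756 14.01065962] [-0.29664146 -0.05993888  1.83259117] 1.4049937048116135
```

Torque rose to 1.8 N m and the sinking stopped, so the lid is at the end stop. Now I release and retreat.

>>> carry_out --pt "0 0 0 0 0 -0.004 0.2" --pt "0 0 0 0 0 -0.004 -1" --pt "0 0 0 0 0 -0.004 -1" --pt "0 0 0 0 0 -0.004 -1" --pt "0 0 0 0 0 -0.004 -1"

```text
clock: 28.3
eef_pos: [531.3, -88.5, 71.8]
tcp_rot: [-3.141, 0.0, -0.004]
contact_force: [0.3, 0.1, -0.5]
opening: 1.002
grasp_force: 0.0
```

>>> carry_out --pt "0 0 0 0 0 -0.1 -1" --pt "0 0 0 0 0 -0.3 -1" --pt "0 0 0 0 0 -0.5 -1" --pt "0 0 0 -0.1 0 -0.6 -1" --pt "0 0 0 -0.1 0 -0.6 -1" --pt "0 0 0 -0.1 0 -0.6 -1"

```text
clock: 29.05
eef_pos: [506.5, -88.4, 221.3]
tcp_rot: [-3.142, 0.0, -0.004]
contact_force: [-0.2, 0.1, -0.3]
opening: 0.999
grasp_force: 0.0
```

Run:
```python
from fit import *
np.set_printoptions(precision=1,suppress=True)
s=r.sense();print(s["eef_pos"],s["clock"])
W=r.grab_frame("wrist");A=r.grab_frame("scene");r.grab_frame("top")
for cam in("wrist","top"):
  for l in("lid_center","small_lid_center","ink_bottle_center","tape_center"):
    print(cam,l,[(round(d["score"],2),np.round(d["position"])) for d in r.silhouettes(cam,l)])
q=proj("wrist",lid(532,-90,70))
C=W.copy()
cv2.polylines(C,[np.round(hull("wrist",lid(532,-90,70))[:,0,::-1]*8).astype(int)],True,(255,0,0),1,cv2.LINE_AA,3)
A=cv2.resize(A[160:320,200:440],(800,533),interpolation=cv2.INTER_CUBIC)[:,:480]
A=r.grab_frame("scene")[170:270,340:440]
A=cv2.resize(A,(480,480),interpolation=cv2.INTER_CUBIC)
cv2.imwrite("pics/i.png",np.hstack([A,cv2.resize(C[60:300,220:380],(320,480))])[:,:,::-1])
```

```text
[506.5 -88.4 221.3] 29.05
wrist lid_center [(0.87, array([194., 318.])), (0.75, array([ 64., 161.])), (0.69, array([107.,  70.]))]
wrist small_lid_center [(0.65, array([26., 31.])), (0.3, array([306.,   6.]))]
wrist ink_bottle_center [(0.74, array([302.,   6.])), (0.3, array([126.,  56.]))]
wrist tape_center [(0.97, array([304.,   4.])), (0.45, array([126.,  57.]))]
top lid_center [(0.92, array([196., 364.])), (0.79, array([254., 436.]))]
top small_lid_center []
top ink_bottle_center [(0.63, array([178., 224.])), (0.63, array([265., 414.]))]
top tape_center [(0.95, array([303., 226.])), (0.23, array([251., 436.]))]
```

View pics/i.png

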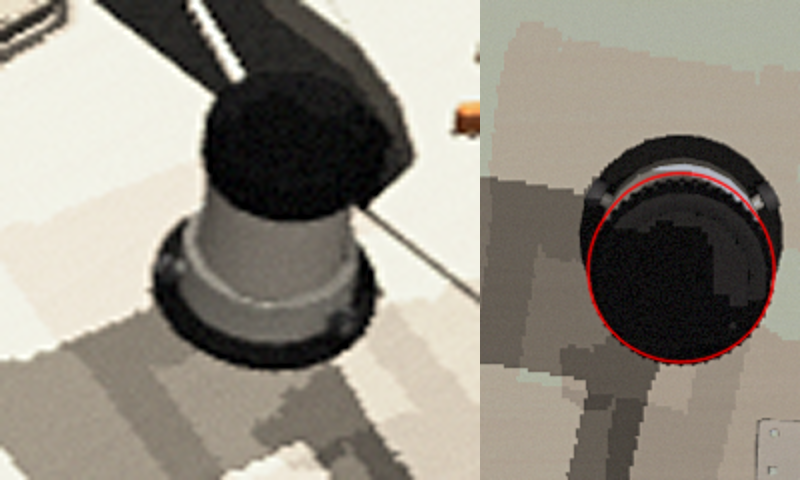

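The lid sits level and home on the jar (left crop (300,145)); its outline matches the model at the home height. Nothing else has been touched, so I hand it in.

```bash
python3 -c "
from rig import r;print(r.sign_off())"
```

```text
the job is handed in; nothing more can be done
None
```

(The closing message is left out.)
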